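# Start the clamping screw of a pressure cooker and hold it

### The arm

A 7-joint arm with a two-finger parallel gripper is mounted at the origin on a cart in front of the work surface, level with it; the furniture and walls round the work are solid. World frame = base frame: x ahead of the robot, y to its left, z up, the work surface at z = 0. Lengths are in m, angles in rad, forces in N, time in s.
With the tool pointing down it reaches from about 0.4 to 0.85 m from the base axis. Payload 4.5 kg.
Tool frame: the origin (TCP) lies on the centre line of the jaws, within the pads' length; the fingertips stand 11 mm ahead of it and the grasp point (between the pads) lies 8 mm behind it; z points along the fingers, y is the direction in which the jaws open and shut (so a half turn about z gives the same grasp; the last joint's range is limited). The gripper opens to 88 mm and grips with 3 to 60 N. Pads are 18 mm wide; open, the fingers measure 123 mm over their backs; the gripper's body (75 mm by 187 mm) begins 45 mm behind the grasp point.
Start: joints at [-1.251, 0.689, -0.195, 1.565, 0.157, 0.902, -0.215], TCP at [0.176, 0.6, 0.25] pointing down, gripper open.
Joint ranges: [-3.01, 3.01], [-0.46, 2.08], [-1.47, 1.51], [0.13, 2.56], [-1, 4.14], [0.04, 2.09], [-2.66, 2.66]. Speed limits (rad/s): [2.57, 2.57, 3.14, 3.14, 3.14, 3.14, 3.14].

### API

Orientations are given as a unit quaternion [x, y, z, w].
In Python, from plant import r, snapshot gives the robot as it stands.
- The arm moves only by the tool drive_tool, never from a script. Its argument "commands" is a list of rows, each an object of numbers: "wx", "wy", "wz": the turn, a rotation vector about the tool's x, y, z in rad; "dx", "dy", "dz": the shift along the tool's x, y, z in m; "claw": the opening, from 0 (shut) to 1 (fully open). A call has 1 to 12 rows; each row shifts and turns the commanded pose from where the row before left it, along the tool's axes as they then stand; what a row does not reach is not made up. A row lasts 1/10 s, in which the tool goes at most 50 mm and 8.59 degrees, less where a joint would pass 70% of its speed; a pose out of reach is approached as far as the arm can. A call is refused whole if a number of a shift passes 0.05 or a number of a turn 0.15, either way. A call with a gripper value outside its range is refused whole. The fingers move at their own pace and stop on an object; "grip_force" is the grip in N (left out, the last holds). Time passes only in rows, so rows that do not move let the fingers close. It gives the time, the measured TCP pose, the force and the opening at its end, in the units of the state.
- r.get_state(): the state, without advancing time (a new reading comes with each control period).
- snapshot(name): name is "scene" or "top" or "wrist"; returns a dict with "color" (420x560x3 uint8, red, green, blue), "fx", "fy", "cx", "cy" (pixels), "dist" ([k1, k2, p1, p2, k3] as OpenCV has them; the pictures are not rectified), "world_to_cam" (4x4, takes a point from world to camera coordinates); the wrist camera has in their place "T_tool_cam" (4x4, takes a point from camera to tool coordinates, whose origin is the TCP and whose axes are the flange's). Camera axes: x right, y up, looking along -z (the intrinsics and any distortion apply to the point x, -y, -z); pixel columns grow to the right and rows downward; lengths in m; the calibration is good to about 2 mm. A picture is of the moment at which its call begins: read the wrist's pose just before it. There is no depth.
- r.finish_job(): hands the job in, once; it reports no verdict.
The state is a dict: "clock": time; "q": joint angles; "qd": joint speeds; "joint_torque": joint torques, N m; "tool_pos": TCP position; "eef_rot": TCP orientation; "contact_force": force on the tool from outside, world axes, zero at the start; "moment": the same for the moment, N m; "opening": opening from 0.0 (shut) to 1.0 (fully open).
Only numpy, scipy, OpenCV 4.12 (cv2) and the standard library are available. Lean on these libraries where they do the work, as an engineer would, in place of code of your own. Each camera call takes 0.05 s, during which the arm holds its last target. There are 200 camera calls.

### The job

The pressure cooker's clamping screw is standing loosely in the threaded boss of the bridge over its lid. Without lifting it out, turn its black knob backward (anticlockwise seen from above) until the screw drops into the thread, then turn it forward (clockwise) one full turn from there, so that it is started but still clear of the lid. Finish while gripping the knob and keep it just there, because I still have to centre the lid before it is tightened; leave the salt, pepper, garlic and spoon where they are.

Things in the scene. Friction and masses are not known exactly. Their poses are not given: they have to be found in the camera images.
- cooker: Low steel pressure cooker on the front right burner, fixed: pot 200 mm across, lid up to 123 mm, black handles on two sides; over the lid a bridge of flat steel (30 mm wide) carries an upright steel boss, 43 mm across, from 148 to 190 mm above the origin, with a threaded hole. Origin: centre of the underside; the hole's axis is the cooker's z axis.
- boss_mouth (a point): Centre of the boss's upper face, 190 mm above the cooker's origin. The thread is right-handed, with two starts, lead 14 mm a turn (pitch 7 mm), about 2 mm of axial play. At the mouth its two ends lie on the cooker's +x and -x sides.
- screw: Clamping screw, loose, 117 mm long, 0.18 kg: grey metal spindle 24 mm across the thread, on top a round black fluted knob, 50 mm across, 78 to 110 mm above the origin, with a finger bar (36 x 10 mm, 7 mm high) along the screw's x axis on it. Origin: centre of the underside. The thread's two lower ends lie on its +x and -x sides. It turns easily (below 0.1 Nm) and stays where left.
- knob_grip (a point): Point on the screw's axis at mid height of the knob, 94 mm above the screw's origin, at the start about 0.26 m above the stove; open fingers round the knob here clear the boss. Knob and spindle may lean or shift 1 to 2 mm in the hole.
- thread_end (a point): One lower end of the screw's thread, 36 mm above its origin, 11 mm out on its +x side. At the start the screw stands on the boss's thread, its x axis 0.7 to 1.7 rad clockwise (from above) of the cooker's x axis. Anticlockwise it climbs 2.2 mm a rad, up to where these axes are in line: its origin is then 153 mm above the cooker's.
- boss_thread_end (a point): The upper end of the boss's thread, 187 mm above the cooker's origin, 11 mm out on its +x side. Once the thread end of the screw has passed it, the screw drops 7 mm by its own weight, its origin to 146 mm above the cooker's (+2.2 mm a rad turned too far); a firm grip holds it up until opened or lowered. Clockwise from there it goes down 14 mm a turn.
- salt_drum: Dark round salt drum, 76 mm across, 121 mm high, loose, on the stove between the burners; origin under its centre. Bystander.
- pepper_jar: Small spice jar with a black cap, 41 mm across, 105 mm high, loose, near the back of the stove; origin under its centre. Bystander.
- garlic: Garlic bulb, 56 mm, loose, near the middle of the stove; origin under its centre. Bystander.
- teaspoon: Teaspoon with a blue handle, 138 mm long, loose, lying at the front of the stove; origin under its centre. Bystander.

How it is judged:
On the way, in this order (a step that is already met when the one before it is completed fails the run):
1. the screw has been turned backward to the ends of the thread, still standing on top of them (angle between the x axis of screw and the x axis of cooker, either way round below 0.45 rad and z of screw in the frame of cooker between 0.1498 and 0.1593 m), for 0.05 s.
2. the screw has dropped into the thread (angle between the x axis of screw and the x axis of cooker, either way round below 1 rad and z of screw in the frame of cooker between 0.1428 and 0.1488 m), for 0.15 s.
At the end, for the whole second after the job is handed in: The screw stands upright in the boss, screwed in one turn below the place where it dropped (its origin 127 to 137 mm above the cooker's, 132 being exact: about a third of a turn either way), at rest, with the fingers still gripping it (more than 3 N) (z of screw in the frame of cooker between 0.1273 and 0.1373 m and horizontal distance between screw and cooker below 0.005 m and angle between screw's own z axis and vertical below 0.1 rad and contact force between the fingers and screw above 3 N and linear speed of screw below 0.01 m/s and angular speed of screw below 0.1 rad/s); the arm keeps its last pose, push and grip.
It fails at once if the screw is lifted out of the thread (more than 8 mm above its highest place on the thread ends) (z of screw in the frame of cooker above 0.1613 m).
It fails at once if the salt drum is moved more than 3 cm (distance of salt_drum from where it was at the start of the episode above 0.03 m).
It fails at once if the pepper jar is moved more than 3 cm (distance of pepper_jar from where it was at the start of the episode above 0.03 m).
It fails at once if the garlic is moved more than 3 cm (distance of garlic from where it was at the start of the episode above 0.03 m).
It fails at once if the teaspoon is moved more than 3 cm (distance of teaspoon from where it was at the start of the episode above 0.03 m).
It also fails if it takes over 66 s, if anything falls off the work surface, if the arm or the gripper's body presses on something with over 40 N, if the wrist force passes 120 N, or if a joint passes its speed limit or range.

## Working session

There is one attempt and no reset: what is moved stays moved. The work goes in short steps, Python scripts to look and compute and a tool call to move; the robot and the scene stay as the last step left them, time stands still between calls to the robot, and variables do not carry over. Pictures are saved under pics/ and viewed, on a budget of 10 in all, crops included, one or two more only if the job needs it, and the job is handed in when it is done.

Besides the shell and the picture viewer there is one more tool, called as name(argument=value, ...), one argument or row to a line, values as JSON. drive_tool: Moves the arm, as the interface text tells. Its arguments: {"type":"object","properties":{"commands":{"type":"array","items":{"type":"object","properties":{"wx":{"type":"number"},"wy":{"type":"number"},"wz":{"type":"number"},"dx":{"type":"number"},"dy":{"type":"number"},"dz":{"type":"number"},"claw":{"type":"number"}}}},"grip_force":{"type":"number"}},"required":["commands"]}

```bash
mkdir -p pics; ls
cat > h.py <<'E'
import numpy as np, cv2
from plant import r, snapshot
from scipy.spatial.transform import Rotation as R
F=np.diag([1.,-1,-1])
def cam(name):
    s=r.get_state(); d=snapshot(name)
    K=np.array([[d['fx'],0,d['cx']],[0,d['fy'],d['cy']],[0,0,1]]); D=np.array(d['dist'],float)
    if name=='wrist':
        T=np.eye(4); T[:3,:3]=R.from_quat(s['eef_rot']).as_matrix(); T[:3,3]=s['tool_pos']
        W=np.linalg.inv(T@np.array(d['T_tool_cam']))
    else: W=np.array(d['world_to_cam'])
    np.savez('pics/%s.npz'%name,K=K,D=D,W=W)
    return cv2.cvtColor(d['color'],cv2.COLOR_RGB2BGR),K,D,W
def load(name):
    z=np.load('pics/%s.npz'%name); return z['K'],z['D'],z['W']
def ray(px,c):
    K,D,W=c; u=cv2.undistortPoints(np.array([[px]],float),K,D)[0,0]
    d=W[:3,:3].T@(F@np.array([u[0],u[1],1])); o=-W[:3,:3].T@W[:3,3]; return o,d/np.linalg.norm(d)
def atz(px,c,z):
    o,d=ray(px,c); return o+d*(z-o[2])/d[2]
def proj(P,c):
    K,D,W=c; p=(W[:3,:3]@np.atleast_2d(P).T).T+W[:3,3]
    return cv2.projectPoints((F@p.T).T.copy(),np.zeros(3),np.zeros(3),K,D)[0][:,0]
E
python3 - <<'E'
from h import *
for n in ['scene','top']:
    im,*c=cam(n); cv2.imwrite(f'pics/{n}0.png',im)
s=r.get_state(); print(s)
E
```

```text
pics
{'clock': 0.1, 'q': array([-1.25118861,  0.68988527, -0.19453814,  1.56620564,  0.15728695,
        0.90254136, -0.21508881]), 'qd': array([-0.00057676, -0.00142593,  0.00086159, -0.00295875, -0.00060702,
       -0.00077811, -0.00109612]), 'joint_torque': array([-2.40911657e-03, -5.28495526e+01, -1.27140865e+00, -1.53834969e+01,
       -5.25740383e-02,  1.91638661e-03,  3.62641356e-05]), 'tool_pos': array([0.1760841 , 0.59911393, 0.24900912]), 'eef_rot': array([ 1.42373813e-01,  9.89812617e-01, -8.21944718e-04, -6.52276896e-05]), 'contact_force': array([-0.45463334, -0.23269557, -0.21943005]), 'moment': array([ 0.0415194 , -0.01004252,  0.01025076]), 'opening': 0.9973679567907103}
```

View pics/scene0.png

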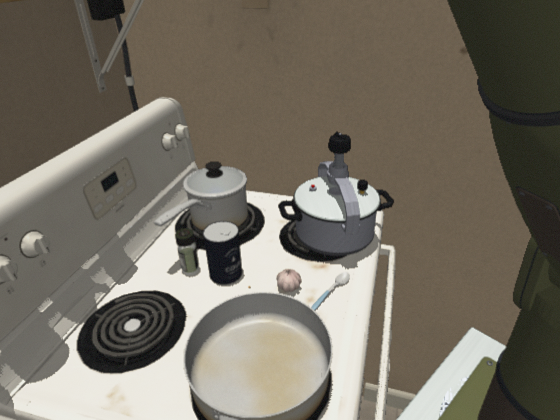

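View pics/top0.png

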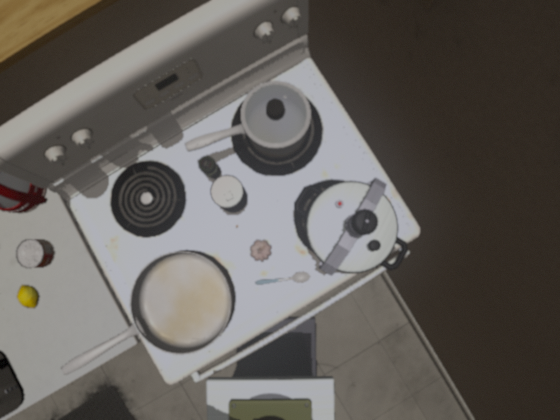

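The scene shows the cooker with the black knob at (340,142). In the top view the knob is at (365,222), the bridge runs from (325,270) to (380,185), and one handle is at (398,255). Next I'll measure the knob position and view an enlarged crop.

Run:
```python
from h import *
im=cv2.imread('pics/top0.png'); a=im[165:285,285:425]; b=cv2.imread('pics/scene0.png')[120:270,270:400]
cv2.imwrite('pics/crop1.png',np.hstack([cv2.resize(a,(467,400),interpolation=3),cv2.resize(b,(325,400),interpolation=3)]))
ct,cs=load('top'),load('scene')
o1,d1=ray((365,222),ct);o2,d2=ray((340,141),cs)
t=np.linalg.lstsq(np.c_[d1,-d2],o2-o1,rcond=None)[0]
print('knob',o1+d1*t[0],o2+d2*t[1])
for n,c in(('t',ct),('s',cs)): print(n,proj([[0,0,0],[.6,0,0],[.6,.1,0],[.176,.6,.25]],c).round())
print('camo',o1,o2)
```

```text
knob [ 0.51861118 -0.19513904  0.2661171 ] [ 0.51883133 -0.19495639  0.26609463]
t [[270. 438.]
 [267. 199.]
 [228. 200.]
 [-28. 395.]]
s [[524. 445.]
 [256. 258.]
 [223. 278.]
 [-99. 769.]]
camo [ 0.46631598 -0.03929361  1.02050664] [0.0009502  0.47384241 0.62855962]
```

View pics/crop1.png

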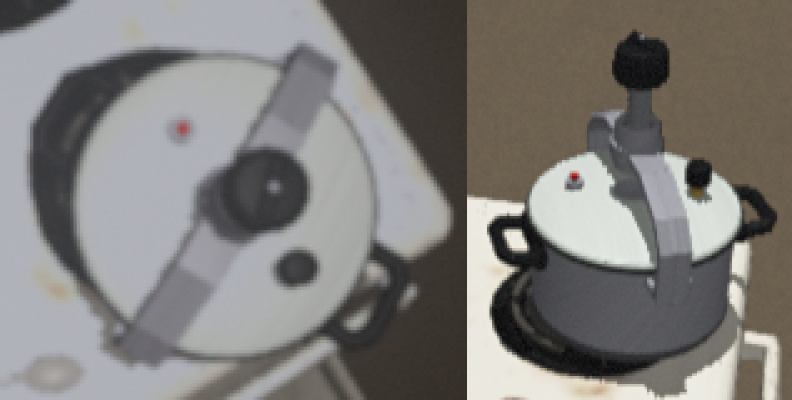

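drive_tool(
  commands=[
    {"dz": -0.03,"claw": 1},
    {"dz": -0.03,"dx": -0.03,"wz": 0.05},
    {"dz": -0.03,"dx": -0.038,"wz": 0.08},
    {"dz": -0.02,"dx": -0.045,"wz": 0.08},
    {"dx": -0.049,"wz": 0.08},
    {"dx": -0.049,"wz": 0.08},
    {"dx": -0.049,"wz": 0.08},
    {"dx": -0.049,"wz": 0.08},
    {"dx": -0.049,"wz": 0.08},
    {"dx": -0.049,"wz": 0.08},
    {"dx": -0.049,"wz": 0.08},
    {"dx": -0.049,"wz": 0.08},
  ],
)

```text
validation failed for argument at $.co...
```

drive_tool(
  commands=[
    {"dx": 0.0,"dy": 0.0,"dz": -0.03,"wx": 0.0,"wy": 0.0,"wz": 0.0,"claw": 1.0},
  ],
)

```text
clock: 0.2
tool_pos: [0.1757, 0.5967, 0.2758]
eef_rot: [0.142, 0.99, -0.005, -0.0]
contact_force: [0.3, 0.6, -0.5]
opening: 0.999
```

drive_tool(
  commands=[
    {"dz": -0.03,"dx": -0.03,"wz": 0.05,"claw": 1.0},
    {"dz": -0.03,"dx": -0.038,"wz": 0.08,"claw": 1.0},
    {"dz": -0.02,"dx": -0.045,"wz": 0.08,"claw": 1.0},
    {"dz": 0.0,"dx": -0.049,"wz": 0.08,"claw": 1.0},
    {"dz": 0.0,"dx": -0.049,"wz": 0.08,"claw": 1.0},
    {"dz": 0.0,"dx": -0.049,"wz": 0.08,"claw": 1.0},
    {"dz": 0.0,"dx": -0.049,"wz": 0.08,"claw": 1.0},
    {"dz": 0.0,"dx": -0.049,"wz": 0.08,"claw": 1.0},
    {"dz": 0.0,"dx": -0.049,"wz": 0.08,"claw": 1.0},
    {"dz": 0.0,"dx": -0.049,"wz": 0.08,"claw": 1.0},
    {"dz": 0.0,"dx": -0.049,"wz": 0.08,"claw": 1.0},
  ],
)

```text
validation failed for argument at $.co...
```

drive_tool(
  commands=[
    {"dx": -0.03,"dy": 0.0,"dz": -0.03,"wx": 0.0,"wy": 0.0,"wz": 0.05,"claw": 1.0},
    {"dx": -0.04,"dy": 0.0,"dz": -0.03,"wx": 0.0,"wy": 0.0,"wz": 0.08,"claw": 1.0},
    {"dx": -0.045,"dy": 0.0,"dz": -0.02,"wx": 0.0,"wy": 0.0,"wz": 0.08,"claw": 1.0},
    {"dx": -0.049,"dy": 0.0,"dz": 0.0,"wx": 0.0,"wy": 0.0,"wz": 0.08,"claw": 1.0},
    {"dx": -0.049,"dy": 0.0,"dz": 0.0,"wx": 0.0,"wy": 0.0,"wz": 0.08,"claw": 1.0},
    {"dx": -0.049,"dy": 0.0,"dz": 0.0,"wx": 0.0,"wy": 0.0,"wz": 0.08,"claw": 1.0},
    {"dx": -0.049,"dy": 0.0,"dz": 0.0,"wx": 0.0,"wy": 0.0,"wz": 0.08,"claw": 1.0},
    {"dx": -0.049,"dy": 0.0,"dz": 0.0,"wx": 0.0,"wy": 0.0,"wz": 0.08,"claw": 1.0},
    {"dx": -0.049,"dy": 0.0,"dz": 0.0,"wx": 0.0,"wy": 0.0,"wz": 0.08,"claw": 1.0},
    {"dx": -0.049,"dy": 0.0,"dz": 0.0,"wx": 0.0,"wy": 0.0,"wz": 0.08,"claw": 1.0},
  ],
)

```text
clock: 1.2
tool_pos: [0.536, 0.3309, 0.3591]
eef_rot: [0.505, 0.863, -0.0, -0.0]
contact_force: [0.7, 0.7, 0.3]
opening: 1.003
```

```bash
python3 -c "
from h import *
s=r.get_state(); print(s['q'].round(2),s['tool_pos'])"
```

```text
[-0.63  0.59  0.01  1.4  -0.    1.15 -0.11] [0.53596634 0.33093764 0.35912188]
```

drive_tool(
  commands=[
    {"dx": -0.049,"dy": -0.007,"dz": 0.0,"wx": 0.0,"wy": 0.0,"wz": 0.08,"claw": 1.0},
    {"dx": -0.049,"dy": -0.007,"dz": 0.0,"wx": 0.0,"wy": 0.0,"wz": 0.08,"claw": 1.0},
    {"dx": -0.049,"dy": -0.007,"dz": 0.0,"wx": 0.0,"wy": 0.0,"wz": 0.08,"claw": 1.0},
    {"dx": -0.049,"dy": -0.007,"dz": 0.0,"wx": 0.0,"wy": 0.0,"wz": 0.08,"claw": 1.0},
    {"dx": -0.049,"dy": -0.007,"dz": 0.0,"wx": 0.0,"wy": 0.0,"wz": 0.08,"claw": 1.0},
    {"dx": -0.049,"dy": -0.007,"dz": 0.0,"wx": 0.0,"wy": 0.0,"wz": 0.08,"claw": 1.0},
    {"dx": -0.049,"dy": -0.007,"dz": 0.0,"wx": 0.0,"wy": 0.0,"wz": 0.08,"claw": 1.0},
    {"dx": -0.049,"dy": -0.007,"dz": 0.0,"wx": 0.0,"wy": 0.0,"wz": 0.08,"claw": 1.0},
    {"dx": -0.049,"dy": -0.007,"dz": 0.0,"wx": 0.0,"wy": 0.0,"wz": 0.08,"claw": 1.0},
    {"dx": -0.03,"dy": 0.0,"dz": 0.0,"wx": 0.0,"wy": 0.0,"wz": 0.04,"claw": 1.0},
    {"dx": 0.0,"dy": 0.0,"dz": 0.0,"wx": 0.0,"wy": 0.0,"wz": 0.0,"claw": 1.0},
    {"dx": 0.0,"dy": 0.0,"dz": 0.0,"wx": 0.0,"wy": 0.0,"wz": 0.0,"claw": 1.0},
  ],
)

```text
clock: 2.4
tool_pos: [0.5517, -0.1322, 0.3594]
eef_rot: [0.788, 0.615, 0.0, -0.001]
contact_force: [0.2, 0.5, -0.1]
opening: 1.002
```

```bash
python3 -c "
from h import *
s=r.get_state(); print(s['q'].round(2),s['tool_pos'],s['eef_rot'])
im,*c=cam('wrist'); cv2.imwrite('pics/w1.png',im)
print(proj([[.519,-.195,.266]],c),'cam at',-c[2][:3,:3].T@c[2][:3,3])
"
```

```text
[ 0.02  0.5   0.22  1.6  -0.12  1.06  0.03] [ 0.55173694 -0.13219876  0.35938868] [ 7.88437727e-01  6.15114353e-01  4.16906486e-05 -5.31753786e-04]
[[260.34802026 291.22500835]] cam at [ 0.57215517 -0.05259622  0.49396559]
```

View pics/w1.png

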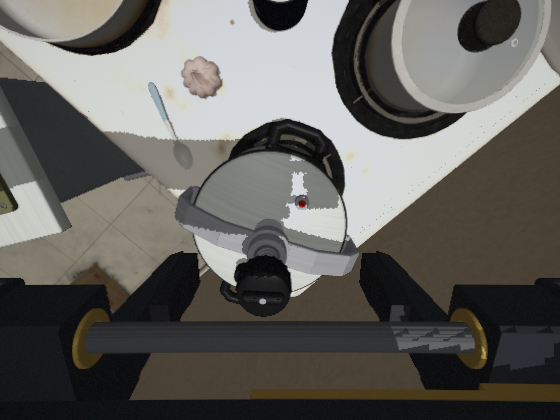

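The wrist view shows the knob at about (263,285), with the finger bar on it at about (263,300), roughly horizontal. I'll enlarge that area.

```bash
python3 -c "
from h import *
im=cv2.imread('pics/w1.png')[180:330,170:370]
im=(255*(im/255.)**.5).astype('uint8')
cv2.imwrite('pics/w1c.png',cv2.resize(im,None,fx=4,fy=4,interpolation=2))
"
```

```text
(no output)
```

View pics/w1c.png

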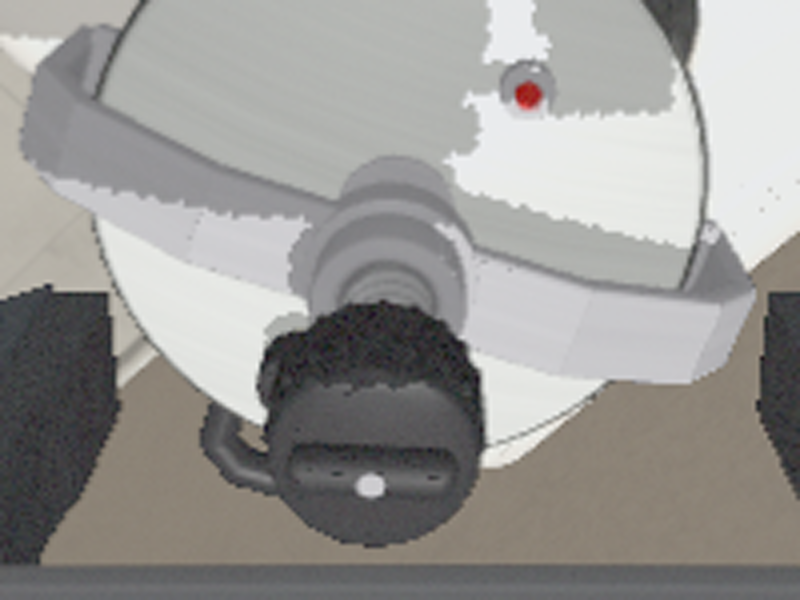

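```bash
python3 -c "
from h import *
c=load('wrist');t=load('top')
for z in (.276,.283):
  a,b=atz((243,295),c,z),atz((283.7,297),c,z); d=b-a; print('bar',a,b,np.linalg.norm(d),np.degrees(np.arctan2(d[1],d[0])))
print('disc',atz((263.7,295.7),c,.276),'top',atz((365,222),t,.276))
a,b=atz((324,268.4),t,.14),atz((380.3,183),t,.14);d=b-a;print('bridge',a,b,np.degrees(np.arctan2(d[1],d[0])))
f=lambda x,y:atz((170+x/4,180+y/4),c,.12)
print('bossmouth', atz((170+390/4,180+285/4),c,.21))
s=r.get_state(); M=R.from_quat(s['eef_rot']).as_matrix(); print('tooly az',np.degrees(np.arctan2(M[1,1],M[0,1])))
g=np.array([.519,-.195,.258]); print('delta tool for TCP at g:',M.T@(g-s['tool_pos']))
"
```

```text
bar [ 0.50622187 -0.18873974  0.276     ] [ 0.53896081 -0.19895649  0.276     ] 0.03429607014841469 -17.33143263629901
bar [ 0.50833933 -0.18436747  0.283     ] [ 0.54002685 -0.19425611  0.283     ] 0.033194646349154255 -17.33143263629908
disc [ 0.52293007 -0.19363701  0.276     ] top [ 0.51792609 -0.19309738  0.276     ]
bridge [ 0.42782806 -0.12811655  0.14      ] [ 0.61370736 -0.25897572  0.14      ] -35.145575643670426
bossmouth [ 0.52577796 -0.18534889  0.21      ]
tooly az -13.931377459972053
delta tool for TCP at g: [-0.07045005 -0.01665853  0.10125647]
```

The bar lies at -17° and the handle axis at +55°. The screw is therefore about 1.26 rad clockwise of the cooker's x axis, inside the given range; taking the bridge as x would not fit it. Knob axis is near (0.521, -0.194), knob_grip about 0.26 high. I'll move over it, descend, and view from there before closing.

drive_tool(
  commands=[
    {"dx": -0.034,"dy": -0.0075,"dz": 0.0,"wx": 0.0,"wy": 0.0,"wz": 0.0,"claw": 1.0},
    {"dx": -0.034,"dy": -0.0075,"dz": 0.0,"wx": 0.0,"wy": 0.0,"wz": 0.0,"claw": 1.0},
    {"dx": 0.0,"dy": 0.0,"dz": 0.02,"wx": 0.0,"wy": 0.0,"wz": 0.0,"claw": 1.0},
    {"dx": 0.0,"dy": 0.0,"dz": 0.03,"wx": 0.0,"wy": 0.0,"wz": 0.0,"claw": 1.0},
    {"dx": 0.0,"dy": 0.0,"dz": 0.03,"wx": 0.0,"wy": 0.0,"wz": 0.0,"claw": 1.0},
    {"dx": 0.0,"dy": 0.0,"dz": 0.027,"wx": 0.0,"wy": 0.0,"wz": 0.0,"claw": 1.0},
    {"dx": 0.0,"dy": 0.0,"dz": 0.0,"wx": 0.0,"wy": 0.0,"wz": 0.0,"claw": 1.0},
    {"dx": 0.0,"dy": 0.0,"dz": 0.0,"wx": 0.0,"wy": 0.0,"wz": 0.0,"claw": 1.0},
  ],
)

```text
clock: 3.25
tool_pos: [0.5217, -0.1931, 0.2529]
eef_rot: [0.787, 0.616, 0.0, -0.0]
contact_force: [0.3, -0.2, -0.2]
opening: 0.999
```

```bash
python3 -c "
from h import *
s=r.get_state(); print(s['q'].round(2),s['tool_pos'],s['eef_rot'],s['contact_force'])
im,*c=cam('wrist')
M=R.from_quat(s['eef_rot']).as_matrix();T=s['tool_pos']
a=np.linspace(0,2*np.pi,61)
def draw(img,c,o,s):
  for h in(78,110):
    P=np.array([0.521,-0.194,0.26-.094+h/1e3])+np.c_[.025*np.cos(a),.025*np.sin(a),0*a]
    cv2.polylines(img,[np.int32((proj(P,c)-o)*s)],True,(0,255,0),1)
def crop(im,c,x,y,w,h,s):
  k=cv2.resize(im[y:y+h,x:x+w],None,fx=s,fy=s,interpolation=2); k=(255*(k/255.)**.5).astype('uint8'); draw(k,c,np.array([x,y]),s); return k
A=crop(im,c,120,220,300,200,1.333)
t,*ct=cam('top'); sc,*cs=cam('scene')
o=proj([[.521,-.194,.26]],ct)[0].astype(int); B=crop(t,ct,o[0]-50,o[1]-50,100,100,2.66)
o=proj([[.521,-.194,.26]],cs)[0].astype(int); C=crop(sc,cs,o[0]-37,o[1]-40,100,80,4)
B=cv2.resize(B,(400,266)); 
cv2.imwrite('pics/x1.png',np.vstack([np.hstack([A[:266],B]),cv2.copyMakeBorder(C,0,0,0,400,0)]))
"
```

```text
[ 0.16  0.6   0.19  1.78 -0.16  0.77  0.19] [ 0.52169555 -0.19310729  0.25286509] [ 7.87414644e-01  6.16423551e-01  2.12492623e-04 -3.73151427e-04] [ 0.26972628 -0.16998583 -0.16428107]
```

View pics/x1.png

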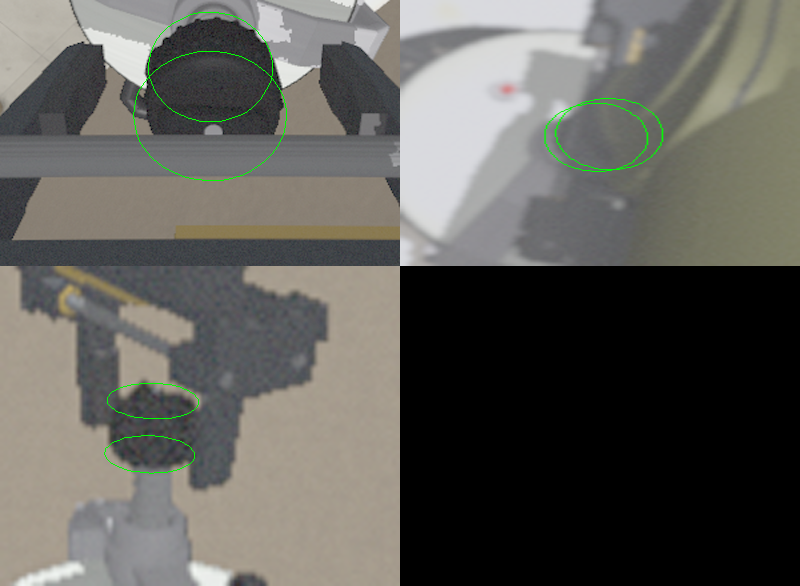

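The drawn knob outline agrees with the image in the scene view (knob 110–197 against 107–199 px in the crop) and within about 2 mm in the wrist view. The knob is between the fingers, so I'll close on it.

drive_tool(
  commands=[
    {"dx": 0.0,"dy": 0.0,"dz": 0.0,"wx": 0.0,"wy": 0.0,"wz": 0.0,"claw": 0.0},
    {"dx": 0.0,"dy": 0.0,"dz": 0.0,"wx": 0.0,"wy": 0.0,"wz": 0.0,"claw": 0.0},
    {"dx": 0.0,"dy": 0.0,"dz": 0.0,"wx": 0.0,"wy": 0.0,"wz": 0.0,"claw": 0.0},
    {"dx": 0.0,"dy": 0.0,"dz": 0.0,"wx": 0.0,"wy": 0.0,"wz": 0.0,"claw": 0.0},
    {"dx": 0.0,"dy": 0.0,"dz": 0.0,"wx": 0.0,"wy": 0.0,"wz": 0.0,"claw": 0.0},
    {"dx": 0.0,"dy": 0.0,"dz": 0.0,"wx": 0.0,"wy": 0.0,"wz": 0.0,"claw": 0.0},
    {"dx": 0.0,"dy": 0.0,"dz": 0.0,"wx": 0.0,"wy": 0.0,"wz": 0.0,"claw": 0.0},
    {"dx": 0.0,"dy": 0.0,"dz": 0.0,"wx": 0.0,"wy": 0.0,"wz": 0.0,"claw": 0.0},
  ],
  grip_force=15,
)

```text
clock: 4.2
tool_pos: [0.521, -0.1946, 0.2527]
eef_rot: [0.788, 0.615, 0.0, 0.0]
contact_force: [0.8, -0.4, 0.9]
opening: 0.559
```

drive_tool(
  commands=[
    {"dx": 0.0,"dy": 0.0,"dz": -0.0002,"wx": 0.0,"wy": 0.0,"wz": -0.1,"claw": 0.0},
    {"dx": 0.0,"dy": 0.0,"dz": -0.0002,"wx": 0.0,"wy": 0.0,"wz": -0.1,"claw": 0.0},
    {"dx": 0.0,"dy": 0.0,"dz": -0.0002,"wx": 0.0,"wy": 0.0,"wz": -0.1,"claw": 0.0},
    {"dx": 0.0,"dy": 0.0,"dz": -0.0002,"wx": 0.0,"wy": 0.0,"wz": -0.1,"claw": 0.0},
    {"dx": 0.0,"dy": 0.0,"dz": -0.0002,"wx": 0.0,"wy": 0.0,"wz": -0.1,"claw": 0.0},
    {"dx": 0.0,"dy": 0.0,"dz": -0.0002,"wx": 0.0,"wy": 0.0,"wz": -0.1,"claw": 0.0},
    {"dx": 0.0,"dy": 0.0,"dz": 0.0,"wx": 0.0,"wy": 0.0,"wz": 0.0,"claw": 0.0},
  ],
)

```text
clock: 4.9
tool_pos: [0.5209, -0.1946, 0.254]
eef_rot: [0.571, 0.821, 0.0, -0.0]
contact_force: [-0.1, 1.1, 1.2]
opening: 0.56
```

```bash
python3 -c "
from h import *
s=r.get_state(); print(s['q'].round(2),s['tool_pos'],R.from_quat(s['eef_rot']).as_rotvec(),s['contact_force'],s['moment'])
M=R.from_quat(s['eef_rot']).as_matrix(); print('tooly az',np.degrees(np.arctan2(M[1,1],M[0,1])))
"
```

```text
[ 0.27  0.59  0.01  1.78 -0.01  0.77  0.64] [ 0.52088559 -0.19462374  0.2539969 ] [-1.7940819e+00 -2.5788353e+00 -7.1004495e-04] [-0.06250065  1.14388781  1.19507276] [-0.03883609  0.06085493  0.0047618 ]
tooly az 20.34773943150092
```

drive_tool(
  commands=[
    {"dx": 0.0,"dy": 0.0,"dz": -0.0002,"wx": 0.0,"wy": 0.0,"wz": -0.1,"claw": 0.0},
    {"dx": 0.0,"dy": 0.0,"dz": -0.0002,"wx": 0.0,"wy": 0.0,"wz": -0.1,"claw": 0.0},
    {"dx": 0.0,"dy": 0.0,"dz": -0.0002,"wx": 0.0,"wy": 0.0,"wz": -0.1,"claw": 0.0},
    {"dx": 0.0,"dy": 0.0,"dz": -0.0002,"wx": 0.0,"wy": 0.0,"wz": -0.1,"claw": 0.0},
    {"dx": 0.0,"dy": 0.0,"dz": -0.0002,"wx": 0.0,"wy": 0.0,"wz": -0.1,"claw": 0.0},
    {"dx": 0.0,"dy": 0.0,"dz": -0.0002,"wx": 0.0,"wy": 0.0,"wz": -0.1,"claw": 0.0},
    {"dx": 0.0,"dy": 0.0,"dz": -0.0002,"wx": 0.0,"wy": 0.0,"wz": -0.1,"claw": 0.0},
    {"dx": 0.0,"dy": 0.0,"dz": 0.0,"wx": 0.0,"wy": 0.0,"wz": -0.1,"claw": 0.0},
    {"dx": 0.0,"dy": 0.0,"dz": 0.0,"wx": 0.0,"wy": 0.0,"wz": -0.05,"claw": 0.0},
    {"dx": 0.0,"dy": 0.0,"dz": 0.0,"wx": 0.0,"wy": 0.0,"wz": 0.0,"claw": 0.0},
    {"dx": 0.0,"dy": 0.0,"dz": 0.0,"wx": 0.0,"wy": 0.0,"wz": 0.0,"claw": 0.0},
  ],
)

```text
clock: 6.0
tool_pos: [0.5205, -0.1945, 0.2549]
eef_rot: [0.183, 0.983, 0.0, -0.001]
contact_force: [-0.1, -1.1, -2.5]
opening: 0.559
```

```bash
python3 -c "
from h import *
s=r.get_state(); print(s['q'].round(2),s['tool_pos'],s['contact_force'],s['moment'])
M=R.from_quat(s['eef_rot']).as_matrix(); print('tooly az',np.degrees(np.arctan2(M[1,1],M[0,1])))
im,*c=cam('scene'); o=proj([[.521,-.194,.26]],c)[0].astype(int); print(o)
cv2.imwrite('pics/s2.png',im)
"
```

```text
[ 0.42  0.59 -0.24  1.77  0.19  0.8   1.29] [ 0.52053788 -0.19454144  0.25486191] [-0.10832559 -1.07080613 -2.48816489] [-0.04450665 -0.0832503   0.02533599]
tooly az 68.88641757104524
[338 143]
```

After the second part the force changed from +1.2 N (standing on the thread) to -2.5 N (hanging, close to the screw's 1.8 N weight), so the thread ends have passed. Next I'll lower it 6.5 mm, then open.

drive_tool(
  commands=[
    {"dx": 0.0,"dy": 0.0,"dz": 0.002,"wx": 0.0,"wy": 0.0,"wz": 0.0,"claw": 0.0},
    {"dx": 0.0,"dy": 0.0,"dz": 0.002,"wx": 0.0,"wy": 0.0,"wz": 0.0,"claw": 0.0},
    {"dx": 0.0,"dy": 0.0,"dz": 0.0015,"wx": 0.0,"wy": 0.0,"wz": 0.0,"claw": 0.0},
    {"dx": 0.0,"dy": 0.0,"dz": 0.001,"wx": 0.0,"wy": 0.0,"wz": 0.0,"claw": 0.0},
    {"dx": 0.0,"dy": 0.0,"dz": 0.0,"wx": 0.0,"wy": 0.0,"wz": 0.0,"claw": 0.0},
    {"dx": 0.0,"dy": 0.0,"dz": 0.0,"wx": 0.0,"wy": 0.0,"wz": 0.0,"claw": 0.0},
  ],
)

```text
clock: 6.65
tool_pos: [0.521, -0.1945, 0.249]
eef_rot: [0.182, 0.983, 0.0, 0.0]
contact_force: [-2.0, 0.1, 1.8]
opening: 0.56
```

Fz is back to +1.8 N after a 6 mm drop, so it now rests in the thread. I'll open to let it settle, then regrip.

drive_tool(
  commands=[
    {"dx": 0.0,"dy": 0.0,"dz": 0.0,"wx": 0.0,"wy": 0.0,"wz": 0.0,"claw": 0.8},
    {"dx": 0.0,"dy": 0.0,"dz": 0.0,"wx": 0.0,"wy": 0.0,"wz": 0.0,"claw": 0.8},
    {"dx": 0.0,"dy": 0.0,"dz": 0.0,"wx": 0.0,"wy": 0.0,"wz": 0.0,"claw": 0.8},
    {"dx": 0.0,"dy": 0.0,"dz": 0.0,"wx": 0.0,"wy": 0.0,"wz": 0.0,"claw": 0.8},
    {"dx": 0.0,"dy": 0.0,"dz": 0.0,"wx": 0.0,"wy": 0.0,"wz": 0.0,"claw": 0.8},
  ],
)

```text
clock: 7.15
tool_pos: [0.521, -0.1945, 0.2488]
eef_rot: [0.182, 0.983, 0.0, 0.0]
contact_force: [-0.2, -0.1, 0.9]
opening: 0.798
```

```bash
python3 -c "
from h import *
a=cv2.imread('pics/s2.png')[100:200,290:390]
b,*c=cam('scene'); w,*cw=cam('wrist'); b=b[100:200,290:390]
z=lambda k,s:(255*(cv2.resize(k,None,fx=s,fy=s,interpolation=2)/255.)**.5).astype('uint8')
cv2.imwrite('pics/x2.png',np.hstack([z(a,4),z(b,4)]))
s=r.get_state();print(s['opening'],s['contact_force'])
"
```

```text
0.7941618329964096 [0.09082679 0.47633513 0.34040144]
```

View pics/x2.png

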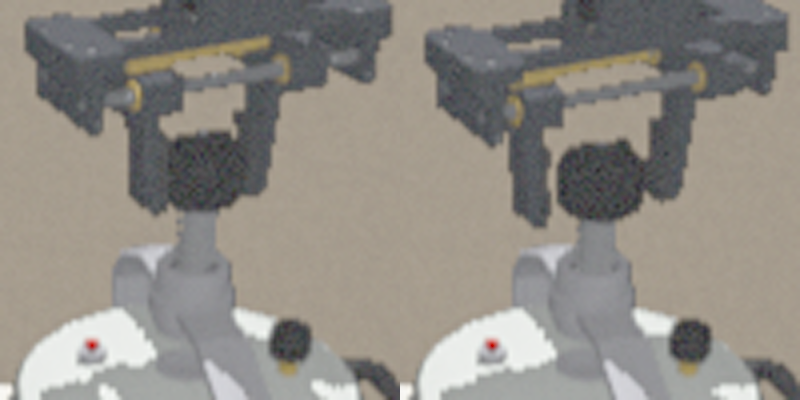

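The knob bottom moved from y=208 to y=219 in the crop, about 6.5 mm, so the screw has dropped in. Now I'll regrip and turn forward.

drive_tool(
  commands=[
    {"dx": 0.0,"dy": 0.0,"dz": 0.0,"wx": 0.0,"wy": 0.0,"wz": 0.0,"claw": 0.0},
    {"dx": 0.0,"dy": 0.0,"dz": 0.0,"wx": 0.0,"wy": 0.0,"wz": 0.0,"claw": 0.0},
    {"dx": 0.0,"dy": 0.0,"dz": 0.0,"wx": 0.0,"wy": 0.0,"wz": 0.0,"claw": 0.0},
    {"dx": 0.0,"dy": 0.0,"dz": 0.0,"wx": 0.0,"wy": 0.0,"wz": 0.0,"claw": 0.0},
    {"dx": 0.0,"dy": 0.0,"dz": 0.0,"wx": 0.0,"wy": 0.0,"wz": 0.0,"claw": 0.0},
    {"dx": 0.0,"dy": 0.0,"dz": 0.0,"wx": 0.0,"wy": 0.0,"wz": 0.0,"claw": 0.0},
    {"dx": 0.0,"dy": 0.0,"dz": 0.00025,"wx": 0.0,"wy": 0.0,"wz": 0.1,"claw": 0.0},
    {"dx": 0.0,"dy": 0.0,"dz": 0.00025,"wx": 0.0,"wy": 0.0,"wz": 0.1,"claw": 0.0},
    {"dx": 0.0,"dy": 0.0,"dz": 0.0002,"wx": 0.0,"wy": 0.0,"wz": 0.1,"claw": 0.0},
    {"dx": 0.0,"dy": 0.0,"dz": 0.0002,"wx": 0.0,"wy": 0.0,"wz": 0.1,"claw": 0.0},
    {"dx": 0.0,"dy": 0.0,"dz": 0.0002,"wx": 0.0,"wy": 0.0,"wz": 0.1,"claw": 0.0},
    {"dx": 0.0,"dy": 0.0,"dz": 0.0,"wx": 0.0,"wy": 0.0,"wz": 0.0,"claw": 0.0},
  ],
)

```text
clock: 8.45
tool_pos: [0.5209, -0.1943, 0.2477]
eef_rot: [0.42, 0.908, -0.0, -0.0]
contact_force: [-0.8, 0.4, 0.6]
opening: 0.567
```

drive_tool(
  commands=[
    {"dx": 0.0,"dy": 0.0,"dz": 0.00027,"wx": 0.0,"wy": 0.0,"wz": 0.12,"claw": 0.0},
    {"dx": 0.0,"dy": 0.0,"dz": 0.00027,"wx": 0.0,"wy": 0.0,"wz": 0.12,"claw": 0.0},
    {"dx": 0.0,"dy": 0.0,"dz": 0.00027,"wx": 0.0,"wy": 0.0,"wz": 0.12,"claw": 0.0},
    {"dx": 0.0,"dy": 0.0,"dz": 0.00027,"wx": 0.0,"wy": 0.0,"wz": 0.12,"claw": 0.0},
    {"dx": 0.0,"dy": 0.0,"dz": 0.00027,"wx": 0.0,"wy": 0.0,"wz": 0.12,"claw": 0.0},
    {"dx": 0.0,"dy": 0.0,"dz": 0.00027,"wx": 0.0,"wy": 0.0,"wz": 0.12,"claw": 0.0},
    {"dx": 0.0,"dy": 0.0,"dz": 0.00027,"wx": 0.0,"wy": 0.0,"wz": 0.12,"claw": 0.0},
    {"dx": 0.0,"dy": 0.0,"dz": 0.00027,"wx": 0.0,"wy": 0.0,"wz": 0.12,"claw": 0.0},
    {"dx": 0.0,"dy": 0.0,"dz": 0.00027,"wx": 0.0,"wy": 0.0,"wz": 0.12,"claw": 0.0},
    {"dx": 0.0,"dy": 0.0,"dz": 0.00027,"wx": 0.0,"wy": 0.0,"wz": 0.12,"claw": 0.0},
    {"dx": 0.0,"dy": 0.0,"dz": 0.00027,"wx": 0.0,"wy": 0.0,"wz": 0.12,"claw": 0.0},
    {"dx": 0.0,"dy": 0.0,"dz": 0.0,"wx": 0.0,"wy": 0.0,"wz": 0.0,"claw": 0.0},
  ],
)

```text
clock: 9.65
tool_pos: [0.5212, -0.1942, 0.2448]
eef_rot: [0.887, 0.461, 0.0, 0.0]
contact_force: [0.3, 0.8, 0.8]
opening: 0.561
```

```bash
python3 -c "
from h import *
s=r.get_state(); print(s['q'].round(2),s['tool_pos'],s['contact_force'],s['moment'])
M=R.from_quat(s['eef_rot']).as_matrix(); print('tooly az',np.degrees(np.arctan2(M[1,1],M[0,1])))
"
```

```text
[ 0.09  0.62  0.31  1.8  -0.26  0.76 -0.08] [ 0.52115781 -0.19423634  0.24475801] [0.31284633 0.83060234 0.78894547] [0.02589835 0.06162792 0.0481604 ]
tooly az -35.10605687397431
```

drive_tool(
  commands=[
    {"dx": 0.0,"dy": 0.0,"dz": 0.00027,"wx": 0.0,"wy": 0.0,"wz": 0.12,"claw": 0.0},
    {"dx": 0.0,"dy": 0.0,"dz": 0.00027,"wx": 0.0,"wy": 0.0,"wz": 0.12,"claw": 0.0},
    {"dx": 0.0,"dy": 0.0,"dz": 0.00027,"wx": 0.0,"wy": 0.0,"wz": 0.12,"claw": 0.0},
    {"dx": 0.0,"dy": 0.0,"dz": 0.00027,"wx": 0.0,"wy": 0.0,"wz": 0.12,"claw": 0.0},
    {"dx": 0.0,"dy": 0.0,"dz": 0.00027,"wx": 0.0,"wy": 0.0,"wz": 0.12,"claw": 0.0},
    {"dx": 0.0,"dy": 0.0,"dz": 0.00027,"wx": 0.0,"wy": 0.0,"wz": 0.12,"claw": 0.0},
    {"dx": 0.0,"dy": 0.0,"dz": 0.00027,"wx": 0.0,"wy": 0.0,"wz": 0.12,"claw": 0.0},
    {"dx": 0.0,"dy": 0.0,"dz": 0.00027,"wx": 0.0,"wy": 0.0,"wz": 0.12,"claw": 0.0},
    {"dx": 0.0,"dy": 0.0,"dz": 0.00027,"wx": 0.0,"wy": 0.0,"wz": 0.12,"claw": 0.0},
    {"dx": 0.0,"dy": 0.0,"dz": 0.00027,"wx": 0.0,"wy": 0.0,"wz": 0.12,"claw": 0.0},
    {"dx": 0.0,"dy": 0.0,"dz": 0.00027,"wx": 0.0,"wy": 0.0,"wz": 0.12,"claw": 0.0},
    {"dx": 0.0,"dy": 0.0,"dz": 0.0,"wx": 0.0,"wy": 0.0,"wz": 0.0,"claw": 0.0},
  ],
)

```text
clock: 10.85
tool_pos: [0.521, -0.1945, 0.2419]
eef_rot: [0.984, -0.18, -0.0, -0.0]
contact_force: [-0.5, 0.2, 5.1]
opening: 0.566
```

```bash
python3 -c "
from h import *
s=r.get_state(); print(s['q'].round(2),s['tool_pos'],s['contact_force'],s['moment'])
M=R.from_quat(s['eef_rot']).as_matrix(); print('tooly az',np.degrees(np.arctan2(M[1,1],M[0,1])))
"
```

```text
[-0.12  0.71  0.7   1.81 -0.6   0.84 -1.06] [ 0.52102189 -0.19448982  0.2419116 ] [-0.49092465  0.24537163  5.11283149] [0.17033078 0.26563771 0.012642  ]
tooly az -110.69912776970357
```

drive_tool(
  commands=[
    {"dx": 0.0,"dy": 0.0,"dz": 0.0,"wx": 0.0,"wy": 0.0,"wz": 0.0,"claw": 0.85},
    {"dx": 0.0,"dy": 0.0,"dz": 0.0,"wx": 0.0,"wy": 0.0,"wz": 0.0,"claw": 0.85},
    {"dx": 0.0,"dy": 0.0,"dz": 0.0,"wx": 0.0,"wy": 0.0,"wz": 0.0,"claw": 0.85},
    {"dx": 0.0,"dy": 0.0,"dz": 0.0,"wx": 0.0,"wy": 0.0,"wz": 0.0,"claw": 0.85},
    {"dx": 0.0,"dy": 0.0,"dz": 0.0,"wx": 0.0,"wy": 0.0,"wz": -0.14,"claw": 0.85},
    {"dx": 0.0,"dy": 0.0,"dz": 0.0,"wx": 0.0,"wy": 0.0,"wz": -0.14,"claw": 0.85},
    {"dx": 0.0,"dy": 0.0,"dz": 0.0,"wx": 0.0,"wy": 0.0,"wz": -0.14,"claw": 0.85},
    {"dx": 0.0,"dy": 0.0,"dz": 0.0,"wx": 0.0,"wy": 0.0,"wz": -0.14,"claw": 0.85},
    {"dx": 0.0,"dy": 0.0,"dz": 0.0,"wx": 0.0,"wy": 0.0,"wz": -0.14,"claw": 0.85},
    {"dx": 0.0,"dy": 0.0,"dz": 0.0,"wx": 0.0,"wy": 0.0,"wz": -0.14,"claw": 0.85},
    {"dx": 0.0,"dy": 0.0,"dz": 0.0,"wx": 0.0,"wy": 0.0,"wz": -0.14,"claw": 0.85},
    {"dx": 0.0,"dy": 0.0,"dz": 0.0,"wx": 0.0,"wy": 0.0,"wz": -0.14,"claw": 0.85},
  ],
)

```text
clock: 12.05
tool_pos: [0.5209, -0.1946, 0.2417]
eef_rot: [0.928, 0.372, -0.0, 0.0]
contact_force: [-0.0, 0.3, -0.4]
opening: 0.846
```

drive_tool(
  commands=[
    {"dx": 0.0,"dy": 0.0,"dz": 0.0,"wx": 0.0,"wy": 0.0,"wz": -0.14,"claw": 0.85},
    {"dx": 0.0,"dy": 0.0,"dz": 0.0,"wx": 0.0,"wy": 0.0,"wz": -0.14,"claw": 0.85},
    {"dx": 0.0,"dy": 0.0,"dz": 0.0,"wx": 0.0,"wy": 0.0,"wz": -0.14,"claw": 0.85},
    {"dx": 0.0,"dy": 0.0,"dz": 0.0,"wx": 0.0,"wy": 0.0,"wz": -0.14,"claw": 0.85},
    {"dx": 0.0,"dy": 0.0,"dz": 0.0,"wx": 0.0,"wy": 0.0,"wz": -0.14,"claw": 0.85},
    {"dx": 0.0,"dy": 0.0,"dz": 0.0,"wx": 0.0,"wy": 0.0,"wz": -0.14,"claw": 0.85},
    {"dx": 0.0,"dy": 0.0,"dz": 0.0,"wx": 0.0,"wy": 0.0,"wz": -0.14,"claw": 0.85},
    {"dx": 0.0,"dy": 0.0,"dz": 0.0,"wx": 0.0,"wy": 0.0,"wz": -0.14,"claw": 0.85},
    {"dx": 0.0,"dy": 0.0,"dz": 0.0,"wx": 0.0,"wy": 0.0,"wz": -0.14,"claw": 0.85},
    {"dx": 0.0,"dy": 0.0,"dz": 0.0,"wx": 0.0,"wy": 0.0,"wz": -0.14,"claw": 0.85},
    {"dx": 0.0,"dy": 0.0,"dz": 0.0,"wx": 0.0,"wy": 0.0,"wz": -0.14,"claw": 0.85},
    {"dx": 0.0,"dy": 0.0,"dz": 0.0,"wx": 0.0,"wy": 0.0,"wz": -0.14,"claw": 0.85},
  ],
)

```text
clock: 13.25
tool_pos: [0.5208, -0.1948, 0.2417]
eef_rot: [0.343, 0.939, -0.0, 0.0]
contact_force: [-0.5, 1.6, 0.2]
opening: 0.854
```

```bash
python3 -c "
from h import *
s=r.get_state(); print(s['q'].round(2),s['tool_pos'],s['contact_force'],s['moment'])
M=R.from_quat(s['eef_rot']).as_matrix(); print('tooly az',np.degrees(np.arctan2(M[1,1],M[0,1])))
b,*c=cam('scene'); w,*cw=cam('wrist'); b=b[100:200,290:390]
z=lambda k,s:(255*(cv2.resize(k,None,fx=s,fy=s,interpolation=2)/255.)**.5).astype('uint8')
cv2.imwrite('pics/x3.png',np.hstack([z(b,4),z(w[210:410,180:380],2)]))
"
```

```text
[ 0.36  0.61 -0.14  1.79  0.12  0.76  1.03] [ 0.52079338 -0.19483298  0.24173374] [-0.54510759  1.5653908   0.16763049] [-0.04105767  0.06776918  0.01224805]
tooly az 49.91058710216632
```

View pics/x3.png

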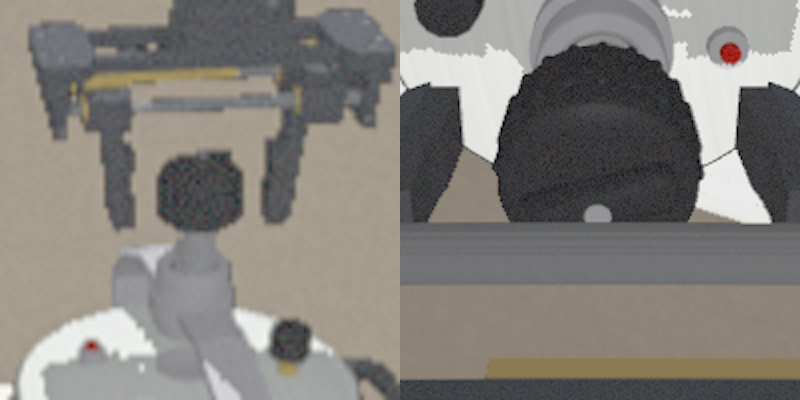

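The knob is another 11 px (about 6.7 mm) lower, with the bar near 63° as expected after a half turn. I'll regrip and do the second half.

drive_tool(
  commands=[
    {"dx": 0.0,"dy": 0.0,"dz": 0.0,"wx": 0.0,"wy": 0.0,"wz": 0.0,"claw": 0.0},
    {"dx": 0.0,"dy": 0.0,"dz": 0.0,"wx": 0.0,"wy": 0.0,"wz": 0.0,"claw": 0.0},
    {"dx": 0.0,"dy": 0.0,"dz": 0.0,"wx": 0.0,"wy": 0.0,"wz": 0.0,"claw": 0.0},
    {"dx": 0.0,"dy": 0.0,"dz": 0.0,"wx": 0.0,"wy": 0.0,"wz": 0.0,"claw": 0.0},
    {"dx": 0.0,"dy": 0.0,"dz": 0.0,"wx": 0.0,"wy": 0.0,"wz": 0.0,"claw": 0.0},
    {"dx": 0.0,"dy": 0.0,"dz": 0.0,"wx": 0.0,"wy": 0.0,"wz": 0.0,"claw": 0.0},
    {"dx": 0.0,"dy": 0.0,"dz": 0.0,"wx": 0.0,"wy": 0.0,"wz": 0.0,"claw": 0.0},
    {"dx": 0.0,"dy": 0.0,"dz": 0.00027,"wx": 0.0,"wy": 0.0,"wz": 0.12,"claw": 0.0},
    {"dx": 0.0,"dy": 0.0,"dz": 0.00027,"wx": 0.0,"wy": 0.0,"wz": 0.12,"claw": 0.0},
    {"dx": 0.0,"dy": 0.0,"dz": 0.00027,"wx": 0.0,"wy": 0.0,"wz": 0.12,"claw": 0.0},
    {"dx": 0.0,"dy": 0.0,"dz": 0.00027,"wx": 0.0,"wy": 0.0,"wz": 0.12,"claw": 0.0},
    {"dx": 0.0,"dy": 0.0,"dz": 0.0,"wx": 0.0,"wy": 0.0,"wz": 0.0,"claw": 0.0},
  ],
)

```text
clock: 14.55
tool_pos: [0.5211, -0.1942, 0.2407]
eef_rot: [0.559, 0.829, 0.0, 0.0]
contact_force: [0.7, -0.2, -0.1]
opening: 0.563
```

drive_tool(
  commands=[
    {"dx": 0.0,"dy": 0.0,"dz": 0.00027,"wx": 0.0,"wy": 0.0,"wz": 0.12,"claw": 0.0},
    {"dx": 0.0,"dy": 0.0,"dz": 0.00027,"wx": 0.0,"wy": 0.0,"wz": 0.12,"claw": 0.0},
    {"dx": 0.0,"dy": 0.0,"dz": 0.00027,"wx": 0.0,"wy": 0.0,"wz": 0.12,"claw": 0.0},
    {"dx": 0.0,"dy": 0.0,"dz": 0.00027,"wx": 0.0,"wy": 0.0,"wz": 0.12,"claw": 0.0},
    {"dx": 0.0,"dy": 0.0,"dz": 0.00027,"wx": 0.0,"wy": 0.0,"wz": 0.12,"claw": 0.0},
    {"dx": 0.0,"dy": 0.0,"dz": 0.00027,"wx": 0.0,"wy": 0.0,"wz": 0.12,"claw": 0.0},
    {"dx": 0.0,"dy": 0.0,"dz": 0.00027,"wx": 0.0,"wy": 0.0,"wz": 0.12,"claw": 0.0},
    {"dx": 0.0,"dy": 0.0,"dz": 0.00027,"wx": 0.0,"wy": 0.0,"wz": 0.12,"claw": 0.0},
    {"dx": 0.0,"dy": 0.0,"dz": 0.00027,"wx": 0.0,"wy": 0.0,"wz": 0.12,"claw": 0.0},
    {"dx": 0.0,"dy": 0.0,"dz": 0.00027,"wx": 0.0,"wy": 0.0,"wz": 0.12,"claw": 0.0},
    {"dx": 0.0,"dy": 0.0,"dz": 0.00027,"wx": 0.0,"wy": 0.0,"wz": 0.12,"claw": 0.0},
    {"dx": 0.0,"dy": 0.0,"dz": 0.0,"wx": 0.0,"wy": 0.0,"wz": 0.0,"claw": 0.0},
  ],
)

```text
clock: 15.75
tool_pos: [0.5211, -0.1943, 0.2376]
eef_rot: [0.949, 0.314, -0.0, 0.0]
contact_force: [0.0, -0.1, 0.4]
opening: 0.567
```

```bash
python3 -c "
from h import *
s=r.get_state(); print(s['q'].round(2),s['tool_pos'],s['contact_force'],s['moment'])
M=R.from_quat(s['eef_rot']).as_matrix(); print('tooly az',np.degrees(np.arctan2(M[1,1],M[0,1])))
"
```

```text
[ 0.04  0.65  0.4   1.81 -0.35  0.76 -0.31] [ 0.52112229 -0.19433505  0.23763875] [ 0.03388156 -0.09621441  0.37554036] [0.05304444 0.05288497 0.02467657]
tooly az -53.42476346642073
```

drive_tool(
  commands=[
    {"dx": 0.0,"dy": 0.0,"dz": 0.00027,"wx": 0.0,"wy": 0.0,"wz": 0.12,"claw": 0.0},
    {"dx": 0.0,"dy": 0.0,"dz": 0.00027,"wx": 0.0,"wy": 0.0,"wz": 0.12,"claw": 0.0},
    {"dx": 0.0,"dy": 0.0,"dz": 0.00027,"wx": 0.0,"wy": 0.0,"wz": 0.12,"claw": 0.0},
    {"dx": 0.0,"dy": 0.0,"dz": 0.00027,"wx": 0.0,"wy": 0.0,"wz": 0.12,"claw": 0.0},
    {"dx": 0.0,"dy": 0.0,"dz": 0.00027,"wx": 0.0,"wy": 0.0,"wz": 0.12,"claw": 0.0},
    {"dx": 0.0,"dy": 0.0,"dz": 0.00027,"wx": 0.0,"wy": 0.0,"wz": 0.12,"claw": 0.0},
    {"dx": 0.0,"dy": 0.0,"dz": 0.00027,"wx": 0.0,"wy": 0.0,"wz": 0.12,"claw": 0.0},
    {"dx": 0.0,"dy": 0.0,"dz": 0.00027,"wx": 0.0,"wy": 0.0,"wz": 0.12,"claw": 0.0},
    {"dx": 0.0,"dy": 0.0,"dz": 0.00027,"wx": 0.0,"wy": 0.0,"wz": 0.12,"claw": 0.0},
    {"dx": 0.0,"dy": 0.0,"dz": 0.00027,"wx": 0.0,"wy": 0.0,"wz": 0.12,"claw": 0.0},
    {"dx": 0.0,"dy": 0.0,"dz": 0.00027,"wx": 0.0,"wy": 0.0,"wz": 0.12,"claw": 0.0},
    {"dx": 0.0,"dy": 0.0,"dz": 0.0,"wx": 0.0,"wy": 0.0,"wz": 0.0,"claw": 0.0},
  ],
)

```text
clock: 16.95
tool_pos: [0.5209, -0.1948, 0.2348]
eef_rot: [0.943, -0.334, -0.0, 0.0]
contact_force: [-0.6, 0.4, 3.3]
opening: 0.561
```

drive_tool(
  commands=[
    {"dx": 0.0,"dy": 0.0,"dz": 0.0,"wx": 0.0,"wy": 0.0,"wz": 0.0,"claw": 0.0},
    {"dx": 0.0,"dy": 0.0,"dz": 0.0,"wx": 0.0,"wy": 0.0,"wz": 0.0,"claw": 0.0},
    {"dx": 0.0,"dy": 0.0,"dz": 0.0,"wx": 0.0,"wy": 0.0,"wz": 0.0,"claw": 0.0},
    {"dx": 0.0,"dy": 0.0,"dz": 0.0,"wx": 0.0,"wy": 0.0,"wz": 0.0,"claw": 0.0},
    {"dx": 0.0,"dy": 0.0,"dz": 0.0,"wx": 0.0,"wy": 0.0,"wz": 0.0,"claw": 0.0},
  ],
)

```text
clock: 17.45
tool_pos: [0.5208, -0.1947, 0.2348]
eef_rot: [0.942, -0.335, 0.0, 0.0]
contact_force: [-1.5, -0.3, 2.9]
opening: 0.563
```

```bash
python3 -c "
from h import *
s=r.get_state(); print(s['q'].round(2),s['qd'].round(4),s['tool_pos'],s['contact_force'],s['moment'])
M=R.from_quat(s['eef_rot']).as_matrix(); print('tooly az',np.degrees(np.arctan2(M[1,1],M[0,1])))
b,*c=cam('scene'); w,*cw=cam('wrist'); b=b[100:200,290:390]
z=lambda k,s:(255*(cv2.resize(k,None,fx=s,fy=s,interpolation=2)/255.)**.5).astype('uint8')
cv2.imwrite('pics/x4.png',np.hstack([z(b,4),z(w[210:410,180:380],2)]))
"
```

```text
[-0.16  0.75  0.79  1.82 -0.68  0.87 -1.29] [-0.0027  0.0001  0.0033 -0.0009 -0.0006 -0.0003 -0.0035] [ 0.52083034 -0.19470697  0.23479566] [-1.51179753 -0.29249381  2.92929588] [-0.18607453  0.3353128  -0.02114852]
tooly az -129.169267953901
```

View pics/x4.png

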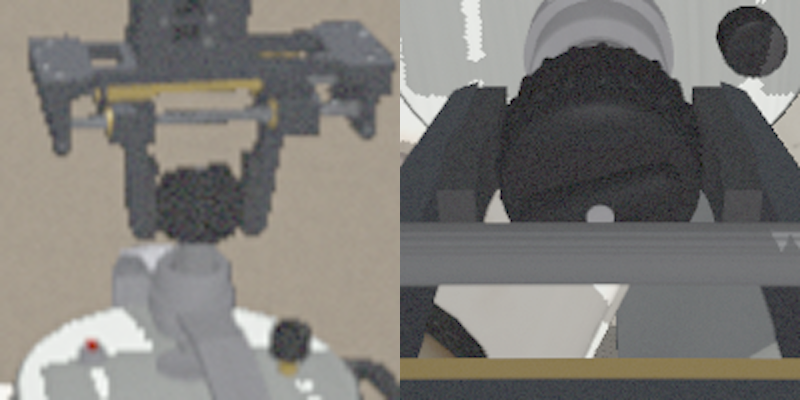

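The knob is gripped and its bottom edge is another 12 px lower. The bar sits at the same angle to the jaws as at the regrip, so nothing slipped. I'll hand in.

```bash
python3 -c "
from h import *
print(r.finish_job()); s=r.get_state(); print(s['clock'],s['opening'],s['contact_force'])"
```

```text
the job is handed in; nothing more can be done
None
the job is handed in; nothing more can be done
```

The screw is started one turn into the thread and the gripper is still holding the knob. I handed the job in at about 17.5 s. No verdict came back, so this rests on my own checks.

- **Backward turn:** I turned the knob about 1.45 rad anticlockwise. The vertical force changed from +1.2 N (standing on the thread) to −2.5 N (hanging in the grip), so it had passed the thread ends.
- **Drop:** I lowered it about 6 mm until it rested in the thread (+1.8 N), then opened the fingers. The scene camera showed the knob about 6.5 mm lower.
- **Forward turn:** I turned it about 6.25 rad clockwise in two half turns, regripping once. The tool went down 14.0 mm, which puts the screw's origin about 132.5 mm above the cooker's.

At the last check the arm was still, the opening was 0.563 (about 50 mm, the knob's width), and the outside force was about 3 N. The finger bar sat at the same angle to the jaws as at the regrip, so the grip had not slipped. The grip is set to 15 N.

**Cooker's x axis:** I worked it out from the handle direction, because the bridge direction did not fit your stated angle range. The drop came where that predicted.

**Bystanders:** I did not re-measure the salt, pepper, garlic or spoon. The arm stayed above them and met no unexpected force.

**Refused calls:** Two early move calls were refused because rows left out some fields; nothing moved in those.

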